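# Discharge the grinding balls at the ionizer

### The job

The two washed grinding balls must lose their static charge before they are weighed. First slide the ionizer's fan slider to the green arrow; then pick up the blue ball tray by its handle, keep it level so that neither ball rolls out of its pocket, and hold it level in the air stream: the middle of the tray straight in front of the round outlet and about 15 cm from it, the balls at the height of the outlet's middle. Finish while still holding it there, and leave the jar, the vial rack and the bottle where they stand.

Things in the scene. Friction and masses are not known exactly. Their poses are not given: they have to be found in the camera images.
- outlet (a point): Centre of the round outlet guard (126 mm across, steel rings over a dark disc), on the front face of the ionizer, 115 mm above the bench. Axes: the air blows out along -x, y runs along the ionizer's width (and along the slider's track), z is up.
- ionizer: Fixed light grey casing 170 mm wide (y), 86 mm deep (x, its outlet on the -x face), its flat top 208 mm above the bench. It stands on a dark steel bracket: foot plate 130 x 200 mm, 4 mm high, and black clamp knobs reaching 26 mm out of both sides at the outlet's height. Origin: the middle of its footprint, on the bench.
- fan_cap (a point): Centre of the fan slider's cap, a black block with a white line over it, 22 mm (x) by 14 mm (y, along the track) by 26 mm high, standing on the ionizer's top over the middle of its depth; this point lies 14 mm above the casing's top. Axes as the ionizer's. Nothing else stands on the casing's top.
- fan (a joint): Position of the fan slider along its track, m: 0 at one end, growing along the ionizer's +y to 0.08 at the other end; the middle of the track is the middle of the casing's width. It moves with about 1.2 N and stays where it is left.
- arrow_tip (a point): Tip of the flat green arrow (about 20 mm long, 10 mm wide) stuck on the casing's top in front of the slider's slot, pointing at it. The slider is set when the white line of its cap stands at the arrow, that is, cap and arrow have the same place along the ionizer's y. Axes as the ionizer's.
- tray_handle (a point): Centre of the grip plate of the blue ball tray's upright handle, a loose thing of 0.10 to 0.18 kg: the grip plate is 44 mm long (x), 12 mm thick (y) and 34 mm high, its top 68 mm and this point 51 mm above the tray's underside, on two short posts over the middle of the deck. The tray's deck is 136 mm (x) by 64 mm (y) by 9 mm thick; z is up.
- tray_deck (a point): Centre of the deck's upper face, between the two pockets, 42 mm straight below the handle's centre and 7 mm below the balls' centres; axes as the tray's.
- pocket_a (a point): Where the centre of ball A is when it lies in the middle of its pocket: 46 mm from the tray's middle along the tray's -x, 16 mm above the tray's underside. Each pocket is a round flat-bottomed recess in the deck, 32 mm across and only 3 mm deep.
- pocket_b (a point): The same for ball B, 46 mm along the tray's +x.
- ball_a_center (a point): Centre of the white ceramic grinding ball A, 20 mm across, 25 g, loose in pocket A.
- ball_b_center (a point): Centre of the white ceramic grinding ball B, 20 mm across, 25 g, loose in pocket B.
- jar: Bystander: steel grinding jar, 58 mm across, 71 mm high, loose; origin at the centre of its underside.
- vials: Bystander: white vial rack 56 mm (x) by 96 mm (y), 38 mm high with its amber and clear vials, loose; origin at the centre of its underside.
- solvent: Bystander: amber bottle with blue cap, 72 mm across, 150 mm high, loose; origin at the centre of its underside.

How it is judged:
By the outcome, as a careful person would: the job done as asked, in the order asked, and still so for the second after the job is handed in, while the arm keeps its last pose, push and grip.
It also fails if it takes over 59 s, if anything falls off the work surface, if the arm or the gripper's body presses on something with over 40 N, if the wrist force passes 120 N, or if a joint passes its speed limit or range.

### The arm

A 6-joint arm with a two-finger parallel gripper is mounted at the origin on the work surface. World frame = base frame: x ahead of the robot, y to its left, z up, the work surface at z = 0. Lengths are in mm, angles in rad, forces in N, time in s.
With the tool pointing down it reaches from about 375 to 925 mm from the base axis. Payload 5.7 kg.
Tool frame: the origin (TCP) lies on the centre line of the jaws, within the pads' length; the fingertips stand 22 mm ahead of it and the grasp point (between the pads) lies 3 mm ahead of it (ctrl.finger_overhang is the z of the fingertips in the tool frame, in mm); z points along the fingers, y is the line along which they close (so a half turn about z gives the same grasp; the last joint's range is limited). The gripper opens to 88 mm and grips with 3 to 60 N. Pads are 20 mm wide; open, the fingers measure 115 mm over their backs; the gripper's body (75 mm by 178 mm) begins 61 mm behind the grasp point.
Start: joints at [1.121, 0.359, 1.51, -0, 1.272, -0.115], TCP at [197.141, 566.657, 244.623] pointing down, gripper open.
Joint ranges: [-2.97, 2.97], [-1.01, 2.36], [0.21, 2.38], [-0.96, 4.11], [0.2, 2.71], [-2.98, 2.98]. Speed limits (rad/s): [2.39, 2.39, 3.14, 3.14, 3.14, 3.14].

### API

Orientations are given as a unit quaternion [x, y, z, w].
In Python, from workcell import telemetry, vision, sign_off, ctrl gives the robot as it stands.
- The arm moves only by the tool play_rows, never from a script. Its argument "moves" is one flat list of numbers, 7 for each row, row after row: the shift along the tool's x, y, z in m, then the turn, a rotation vector about the tool's x, y, z in rad, then the finger opening in m, from 0 to 0.0878. In form: [tx, ty, tz, rx, ry, rz, claw, tx, ty, tz, rx, ry, rz, claw, ...]. A call has 1 to 8 rows; each row is the pose to reach, as a shift and turn from the pose commanded when the call began, along the tool's axes at that moment; what a row does not reach only later rows make up. A row lasts 1/8 s, in which the tool goes at most 62.5 mm and 10.7 degrees, less where a joint would pass 70% of its speed; a pose out of reach is approached as far as the arm can. A call with a gripper value outside its range is refused whole. The fingers move at their own pace and stop on an object; "force" is the grip in N (left out, the last holds). Time passes only in rows, so rows that repeat a pose let the fingers close. It gives the time, the measured TCP pose, the force, the opening and the grip force at its end, in the units of the state.
- telemetry.sense(): the state, without advancing time (a new reading comes with each control period).
- vision.capture(name): name is "scene" or "top" or "wrist"; returns a dict with "img" (400x640x3 uint8, blue, green, red), "fx", "fy", "cx", "cy" (pixels), "dist" ([k1, k2, p1, p2, k3] as OpenCV has them; the pictures are not rectified), "world_to_cam" (4x4, takes a point from world to camera coordinates); the wrist camera has in their place "mount" (4x4, takes a point from camera to tool coordinates, whose origin is the TCP and whose axes are the flange's). Camera axes: x right, y down, z forward; pixel columns grow to the right and rows downward; lengths in mm; the calibration is good to about 2 mm. A picture is of the moment at which its call begins: read the wrist's pose just before it. There is no depth.
- sign_off(): hands the job in; it is judged then, once.
The state is a dict: "clock": time; "q": joint angles; "joint_velocities": joint speeds; "tau": joint torques, N m; "eef_pos": TCP position; "ee_rot": TCP orientation; "ft_force": force on the tool from outside, world axes, zero at the start; "moment": the same for the moment, N m; "grip_width": finger opening in mm; "grip_force": force on a finger pad.
Only numpy, scipy, OpenCV 4.12 (cv2) and the standard library are available. Lean on these libraries where they do the work, as an engineer would, in place of code of your own. Each camera call takes 0.05 s, during which the arm holds its last target. There are 200 camera calls.

## Working session

There is one attempt and no reset: what is moved stays moved. The work goes in short steps, Python scripts to look and compute and a tool call to move; the robot and the scene stay as the last step left them, time stands still between calls to the robot, and variables do not carry over. Pictures are saved under pics/ and viewed, at most 10 in all, crops included, and the job is handed in when it is done.

Besides the shell and the picture viewer there is one more tool, called after "Emit:" as a command line: name --argument value ..., lists and objects as JSON in quotes. play_rows: Moves the arm, as the interface text tells. Its arguments: {"type":"object","properties":{"moves":{"type":"array"},"force":{"type":"number"}},"required":["moves"]}

```bash
mkdir -p pics; python3 - <<'E'
from workcell import telemetry, vision, ctrl
import cv2,pickle
s=telemetry.sense();print(s)
d={}
for n in("scene","top","wrist"):
    c=vision.capture(n);d[n]=c;cv2.imwrite(f"pics/{n}0.png",c["img"])
    print(n,{k:v for k,v in c.items() if k!="img"})
pickle.dump((s,d),open("v0.pkl","wb"))
E
```

```text
{'clock': 0.0, 'q': array([ 1.12088464e+00,  3.59504550e-01,  1.51144334e+00, -3.57100741e-06,
        1.27250233e+00, -1.15125418e-01]), 'joint_velocities': array([ 0.00125099, -0.00023723,  0.00091932,  0.00091841, -0.00030283,
       -0.00097581]), 'tau': array([-5.06743181e-04, -5.15357852e+01, -2.70729661e+01,  6.75127236e-02,
        3.43552837e-02, -1.66000509e-04]), 'eef_pos': array([196.87345535, 566.08045317, 243.80568802]), 'ee_rot': array([ 1.66611897e-01,  9.86022116e-01, -8.92434213e-04, -2.57281982e-04]), 'ft_force': array([ 1.13024922, -0.04570663, -0.76229581]), 'moment': array([ 0.00253943,  0.02033428, -0.03398914]), 'grip_force': 0.0, 'grip_width': 87.60018509849832}
scene {'fx': 459.30874226873163, 'fy': 459.30874226873163, 'cx': 324.6124356451467, 'cy': 194.18556817514687, 'dist': array([-0.13209125,  0.        ,  0.        ,  0.        ,  0.        ]), 'world_to_cam': array([[-7.99401326e-01,  6.00358666e-01,  2.29563134e-02,
         4.36483437e+02],
       [ 3.20918936e-01,  4.58994393e-01, -8.28453489e-01,
        -7.19649996e+01],
       [-5.07906051e-01, -
[... 527 characters left out ...]
3497561e-01,  3.51201123e-04, -9.94629645e-01,
         1.22678142e+03],
       [ 0.00000000e+00,  0.00000000e+00,  0.00000000e+00,
         1.00000000e+00]])}
wrist {'fx': 291.8345993137356, 'fy': 291.8345993137356, 'cx': 323.0589280972739, 'cy': 197.83868293751627, 'dist': array([-0.02193717,  0.        ,  0.        ,  0.        ,  0.        ]), 'mount': array([[ 3.35181212e-04, -9.61212742e-01, -2.75807819e-01,
         7.49503445e+01],
       [ 9.99999809e-01,  1.78773274e-04,  5.92231213e-04,
        -7.60042069e-01],
       [-5.19953121e-04, -2.75807964e-01,  9.61212618e-01,
        -1.40762748e+02],
       [ 0.00000000e+00,  0.00000000e+00,  0.00000000e+00,
         1.00000000e+00]])}
```

View pics/scene0.png

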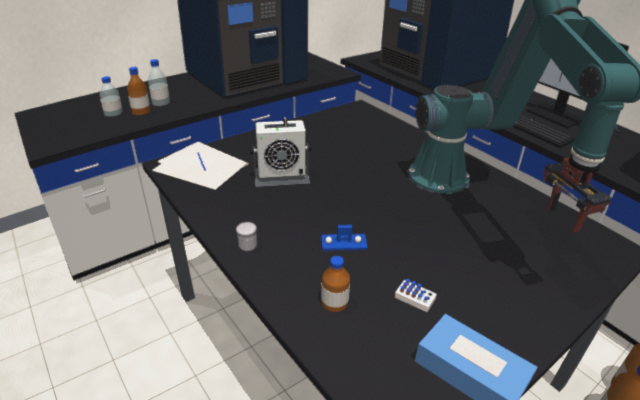

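View pics/top0.png

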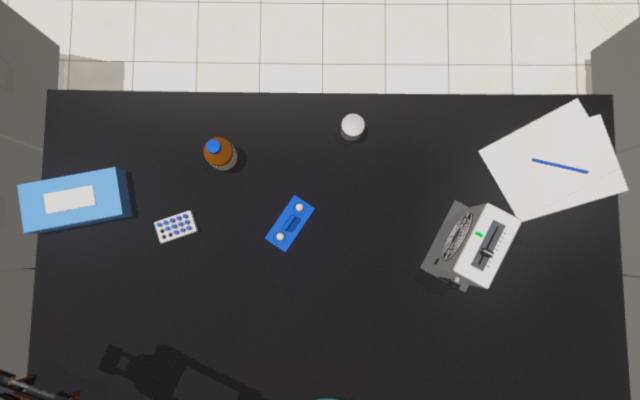

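The scene view shows the ionizer at (281,150), tray (345,240), jar (246,236), bottle (336,285) and rack (415,293). In the top view the casing top is around (487,245) with its green arrow at (479,234), the cap at about (487,252), and the tray at (290,223) with balls at (299,208) and (280,237).

```bash
cat > h.py <<'E'
import numpy as np,cv2
from scipy.spatial.transform import Rotation as R
def cam_pose(c,s=None):
    if "world_to_cam" in c: return np.linalg.inv(c["world_to_cam"])
    T=np.eye(4);T[:3,:3]=R.from_quat(s["ee_rot"]).as_matrix();T[:3,3]=s["eef_pos"];return T@c["mount"]
def K(c): return np.array([[c["fx"],0,c["cx"]],[0,c["fy"],c["cy"]],[0,0,1.]])
def ray(c,uv,s=None):
    uv=np.asarray(uv,float).reshape(-1,1,2);n=cv2.undistortPoints(uv,K(c),c["dist"]).reshape(-1,2)
    T=cam_pose(c,s);d=np.c_[n,np.ones(len(n))]@T[:3,:3].T;return T[:3,3],d
def onz(c,uv,z,s=None):
    o,d=ray(c,uv,s);return o+d*((np.broadcast_to(z,len(d))-o[2])/d[:,2])[:,None]
def proj(c,P,s=None):
    W=np.linalg.inv(cam_pose(c,s));return cv2.projectPoints(np.asarray(P,float).reshape(-1,3),cv2.Rodrigues(W[:3,:3])[0],W[:3,3],K(c),c["dist"])[0].reshape(-1,2)
def blobs(m,amin=15):
    n,l,st,ce=cv2.connectedComponentsWithStats(m.astype(np.uint8));return [(st[i,4],ce[i],l==i) for i in range(1,n) if st[i,4]>=amin]
E
python3 - <<'E'
import pickle,numpy as np,cv2
from h import *
np.set_printoptions(precision=1,suppress=True)
s,d=pickle.load(open("v0.pkl","rb"));c=d["top"];hsv=cv2.cvtColor(c["img"],cv2.COLOR_BGR2HSV);H,S,V=cv2.split(hsv)
g=(abs(H.astype(int)-60)<20)&(S>100)&(V>70)
for a,ce,_ in blobs(g,4):print("green",a,ce,onz(c,ce,208))
w=(S<50)&(V>150)
for a,ce,m in blobs(w,8):
    if a>5000 or ce[1]<100: continue
    print("white",a,ce,end=" ")
    if ce[0]>440 and a>300:
        r=cv2.minAreaRect(np.argwhere(m)[:,::-1].astype(np.float32));p=onz(c,cv2.boxPoints(r),208);print("casing",p,p.mean(0),np.linalg.norm(np.diff(p,axis=0),axis=1))
    else: print(onz(c,ce,17))
b=(abs(H.astype(int)-110)<15)&(S>150)&(V>60)
for a,ce,m in blobs(b,30):
    r=cv2.minAreaRect(np.argwhere(m)[:,::-1].astype(np.float32));p=onz(c,cv2.boxPoints(r),9);print("blue",a,ce,p.mean(0),np.linalg.norm(np.diff(p,axis=0),axis=1))
cv2.imwrite("pics/a.png",np.hstack([cv2.resize(c["img"][190:300,415:530],None,fx=5,fy=5,interpolation=2)[:,:]]))
E
```

```text
green 24 [478.7 234. ] [[ 519.4 -321.1  208. ]]
white 399 [352.6 124.5] [[809.1 -62.6  17. ]]
white 1042 [ 69.1 199.1] [[606.5 664.4  17. ]]
white 41 [299.  206.8] [[591.4  75.6  17. ]]
white 604 [174.8 226.7] [[537.5 393.2  17. ]]
white 42 [453.4 230.5] [[ 533.8 -320.7   17. ]]
white 62 [460.9 238.2] [[ 514.3 -339.4   17. ]]
white 42 [279.7 236. ] [[515.7 124.3  17. ]]
white 20 [448.6 239.4] [[ 510.9 -308.1   17. ]]
white 19 [456.8 279.2] [[ 410.6 -326.5   17. ]]
blue 145 [213.  146.2] [749.  303.5   9. ] [31.5 34.7 31.4]
blue 69 [560.8 165.8] [ 705.5 -599.6    9. ] [  3.4 137.9   3.4]
blue 1245 [289.5 223.3] [549.6 100.    9. ] [138.4  67.3 138. ]
```

View pics/a.png

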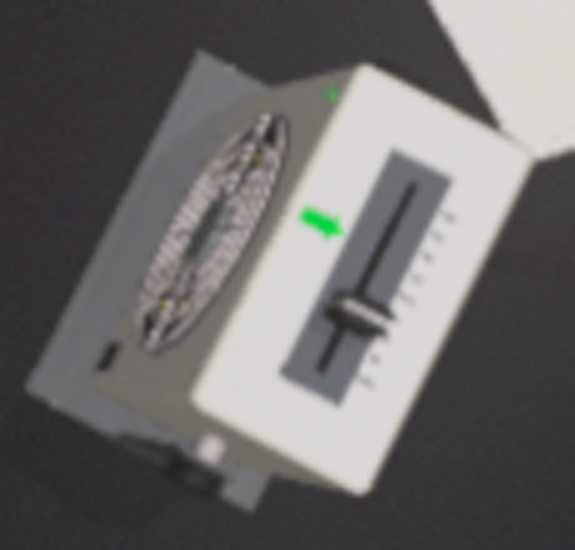

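The crop shows casing-top corners at full-image (487.4,203), (522,222), (453.6,270) and (488,289). The arrow is at (479,234) with its tip at (483.4,236), and the cap's top with its white line is at about (487,252.5).

```bash
python3 - <<'E'
import pickle,numpy as np,cv2
from h import *
np.set_printoptions(precision=1,suppress=True)
s,d=pickle.load(open("v0.pkl","rb"));c=d["top"]
p=onz(c,[(487.2,202.8),(522.2,222),(453.2,270),(488,289.3)],208)
print(p,np.linalg.norm(p[0]-p[1]),np.linalg.norm(p[0]-p[2]))
yv=(p[0]-p[2]+p[1]-p[3]);yv[2]=0;yv/=np.linalg.norm(yv)
xv=(p[1]-p[0]+p[3]-p[2]);xv[2]=0;xv/=np.linalg.norm(xv)
print("y",yv,"x",xv,yv@xv)
C=p.mean(0);yv=yv+np.array([-xv[1],xv[0],0]);yv/=np.linalg.norm(yv);xv=np.array([yv[1],-yv[0],0]);print("yaw",np.degrees(np.arctan2(xv[1],xv[0])),C)
Mi=np.array([xv,yv])
for n,uv,z in(("arrow",(478.7,234),208),("tip",(483.4,236.2),208),("cap",(487,252.4),235)):
    q=onz(c,uv,z)[0];print(n,q,"local",Mi@(q-C)[:2])
O=C-43*xv;O[2]=115;print("outlet",O,proj(c,O), proj(d["scene"],O),proj(d["scene"],np.r_[C[:2],208]))
print("target",O-150*xv)
a=onz(c,[(299,206.8),(279.7,236)],17);print(a,a.mean(0),np.linalg.norm(a[0]-a[1]),np.degrees(np.arctan2(*(a[0]-a[1])[[1,0]])))
E
```

```text
[[ 587.7 -341.4  208. ]
 [ 546.4 -415.4  208. ]
 [ 441.5 -264.3  208. ]
 [ 401.5 -337.4  208. ]] 84.74984534499852 165.24922275357628
y [ 0.9 -0.5  0. ] x [-0.5 -0.9  0. ] -0.014792057682763971
yaw -118.4835577369317 [ 494.3 -339.6  208. ]Traceback (most recent call last):
  File "<stdin>", line 13, in <module>
ValueError: matmul: Input operand 1 has a mismatch in its core dimension 0, with gufunc signature (n?,k),(k,m?)->(n?,m?) (size 2 is different from 3)
```

```bash
python3 - <<'E'
import pickle,numpy as np,cv2
from h import *
np.set_printoptions(precision=1,suppress=True)
s,d=pickle.load(open("v0.pkl","rb"));c=d["top"]
C=np.array([494.3,-339.6,208]);t=np.radians(-118.5);xv=np.array([np.cos(t),np.sin(t),0]);yv=np.array([-xv[1],xv[0],0])
Mi=np.array([xv,yv])
for n,uv,z in(("arrow",(478.7,234),208),("tip",(483.4,236.2),208),("cap",(487,252.4),235)):
    q=onz(c,uv,z)[0];print(n,q,"local",Mi@(q-C))
O=C-43*xv;O[2]=115;print("outlet",O,proj(c,O), proj(d["scene"],O),proj(d["scene"],C))
print("target",O-150*xv)
a=onz(c,[(299,206.8),(279.7,236)],17);print(a,a.mean(0),np.linalg.norm(a[0]-a[1]),np.degrees(np.arctan2(*(a[0]-a[1])[[1,0]])))
T=R.from_quat(s["ee_rot"]).as_matrix();print(T)
E
```

```text
arrow [ 519.5 -321.1  208. ] local [-28.3  13.3]
tip [ 514.8 -331.1  208. ] local [-17.3  13.9]
cap [ 480.1 -328.3  235. ] local [ -3.2 -17.8]
outlet [ 514.8 -301.8  115. ] [[457.3 237. ]] [[281.3 154.6]] [[279.8 125.5]]
target [ 586.4 -170.   115. ]
[[591.2  75.6  17. ]
 [515.7 124.3  17. ]] [553.5  99.9  17. ] 89.85654151958371 -32.777550945419655
[[-0.9  0.3 -0. ]
 [ 0.3  0.9 -0. ]
 [ 0.  -0.  -1. ]]
```

```bash
cat > go.py <<'E'
import sys
from h import *
from workcell import telemetry
# go.py x y z yaw(of tool y, deg): shift and turn in tool axes to a tool-down pose
def go(P,yaw):
    s=telemetry.sense();T=R.from_quat(s["ee_rot"]);a=np.radians(yaw);y=[np.cos(a),np.sin(a),0];x=[-y[1],y[0],0]
    G=R.from_matrix(np.array([x,y,[0,0,-1]]).T)
    print("t",round(s["clock"],2),s["eef_pos"].round(1),"shift m",(T.inv().apply(np.array(P)-s["eef_pos"])/1000).round(4),"turn",(T.inv()*G).as_rotvec().round(4),"F",s["ft_force"].round(1),"w",round(s["grip_width"],1))
if __name__=="__main__":
    v=list(map(float,sys.argv[1:]));go(v[:3],v[3])
E
python3 go.py 540 130 330 20
```

```text
t 0.15 [196.9 566.2 244. ] shift m [-0.4673 -0.2994 -0.0857] turn [-1.400e-03  5.000e-04  8.869e-01] F [ 0.  -0.1  1.2] w 87.9
```

Emit:
play_rows --moves '[-0.467,-0.299,-0.086,0,0,0.887,0.06,-0.467,-0.299,-0.086,0,0,0.887,0.06,-0.467,-0.299,-0.086,0,0,0.887,0.06,-0.467,-0.299,-0.086,0,0,0.887,0.06,-0.467,-0.299,-0.086,0,0,0.887,0.06,-0.467,-0.299,-0.086,0,0,0.887,0.06,-0.467,-0.299,-0.086,0,0,0.887,0.06,-0.467,-0.299,-0.086,0,0,0.887,0.06]'

```text
clock: 1.15
eef_pos: [503.4, 176.5, 321.5]
ee_rot: [0.574, 0.819, 0.0, -0.0]
ft_force: [-0.1, 0.4, 0.6]
grip_width: 60.2
grip_force: 0.0
```

```bash
python3 go.py 480 -328 330 -28.5
```

```text
t 1.15 [503.4 176.5 321.5] shift m [-0.4661 -0.1945 -0.0085] turn [-1.000e-04 -1.000e-04  8.463e-01] F [-0.1  0.4  0.6] w 60.2
```

Emit:
play_rows --moves '[-0.466,-0.195,-0.009,0,0,0.846,0.06,-0.466,-0.195,-0.009,0,0,0.846,0.06,-0.466,-0.195,-0.009,0,0,0.846,0.06,-0.466,-0.195,-0.009,0,0,0.846,0.06,-0.466,-0.195,-0.009,0,0,0.846,0.06,-0.466,-0.195,-0.009,0,0,0.846,0.06,-0.466,-0.195,-0.009,0,0,0.846,0.06,-0.466,-0.195,-0.009,0,0,0.846,0.06]'

```text
clock: 2.15
eef_pos: [478.4, -323.0, 330.1]
ee_rot: [0.859, 0.511, 0.0, -0.0]
ft_force: [0.6, -0.8, 0.4]
grip_width: 60.0
grip_force: 0.0
```

```bash
python3 go.py 480 -328 330 -28.5
```

```text
t 2.15 [ 478.4 -323.   330.1] shift m [-0.0036  0.0038  0.0001] turn [-0.0002 -0.0002  0.0001] F [ 0.6 -0.8  0.4] w 60.0
```

Emit:
play_rows --moves '[0,0,0,0,0,0,0.06,0,0,0,0,0,0,0.06]'

```text
clock: 2.4
eef_pos: [478.6, -320.5, 329.7]
ee_rot: [0.86, 0.511, -0.0, -0.001]
ft_force: [1.4, 0.3, -0.9]
grip_width: 60.2
grip_force: 0.0
```

```bash
python3 - <<'E'
from workcell import telemetry, vision
import cv2,pickle
s=telemetry.sense();c=vision.capture("wrist");pickle.dump((s,c),open("v1.pkl","wb"));cv2.imwrite("pics/w1.png",c["img"]);print(s["eef_pos"])
E
```

```text
[ 478.58249575 -320.45631517  329.67881207]
```

View pics/w1.png

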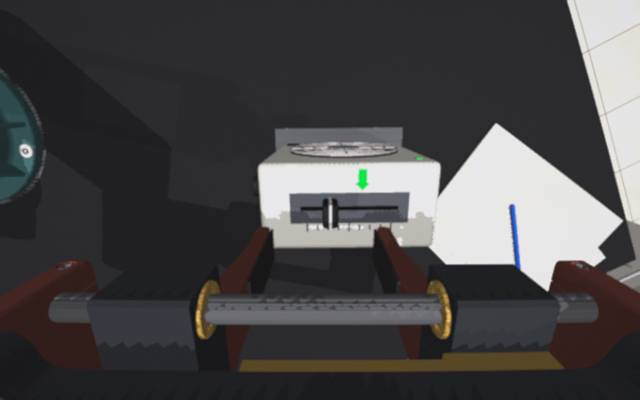

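The wrist view shows the casing's top spanning columns 259–439. The green arrow is at (363,180) with its tip at (363,190), and the cap's white line is at (331,212), left of the arrow.

```bash
python3 - <<'E'
import pickle
from h import *
np.set_printoptions(precision=1,suppress=True)
s,c=pickle.load(open("v1.pkl","rb"));hsv=cv2.cvtColor(c["img"],cv2.COLOR_BGR2HSV);H,S,V=cv2.split(hsv)
C=np.array([494.3,-339.6,208]);t=np.radians(-118.5);Mi=np.array([[np.cos(t),np.sin(t),0],[-np.sin(t),np.cos(t),0]])
f=lambda uv,z:(onz(c,uv,z,s),(onz(c,uv,z,s)-C)@Mi.T)
for a,ce,m in blobs((abs(H.astype(int)-60)<20)&(S>100)&(V>70),15):
    tip=np.argwhere(m).max(0);print("arrow",a,ce,f(ce,208),"tip row",tip[0],f([ce[0],tip[0]],208)[1])
w=(S<40)&(V>150)
for r in (170,185,200):
    xs=np.where(w[r,250:446])[0]+250;print(r,xs.min(),xs.max(),f([[xs.min(),r],[xs.max(),r]],208)[1][:,1])
sub=V[195:232,310:352]
for r in(200,204,208,212,216,220,224):print(r,V[r,318:345])
g=lambda uv:print(uv,*f(uv,235))
g((330.5,203));g((330.5,212));
print(f([(300,164),(400,164),(300,247),(400,247)],208)[1])
E
```

```text
arrow 16 [418.8 158. ] (array([[ 572.8, -329.2,  208. ]]), array([[-46.6,  64. ]])) tip row 159 [[-45.7  64.1]]
arrow 152 [362.3 178.8] (array([[ 519.4, -322.1,  208. ]]), array([[-27.4,  13.6]])) tip row 189 [[-17.7  14. ]]
170 258 439 [-81.7  83.5]
185 259 438 [-81.7  84.1]
200 260 445 [-81.6  92.3]
200 [103 103 103 100  84  55  30  23  21  38  78 117 129 104  55  23  22  29
  48  77  96 100 101 100 100 100 100]
204 [103 102 101  91  67  37  26  24  25  36  77 124 146 123  69  31  25  25
  30  54  82  99 101 101 101 100 101]
208 [ 23  22  23  23  27  34  42  46  47  55 112 196 232 207 120  54  42  42
  37  33  24  19  17  17  19  14  17]
212 [101 101 100  91  69  44  44  48  49  57 111 196 232 206 120  55  43  42
  38  40  68  94 107 109 109 109 107]
216 [105 105 105  94  68  42  43  47  47  55 111 195 231 206 119  53  42  42
  37  43  70  95 106 109 109 107 107]
220 [ 77  78  78  74  59  42  41  45  45  52 109 196 232 205 119  51  40  39
  36  37  59  75  78  77  76  77  76]
224 [177 186 188 179 141  72  29  31  33  37  84 153 187 160  90  38  30  28
  28  59 119 168 190 194 192 187 187]
(330.5, 203) [[ 486.  -321.1  235. ]] [[-12.3 -16.1]]
(330.5, 212) [[ 482.3 -328.1  235. ]] [[ -4.3 -16.1]]
[[-41.  -43.3]
 [-41.1  47.4]
 [ 41.1 -45.1]
 [ 41.1  53.3]]
```

```bash
python3 go.py 480 -331.8 235 -28.5
```

```text
t 2.45 [ 478.8 -319.8  329.9] shift m [-0.01    0.0069  0.0949] turn [-0.0012 -0.0008  0.0008] F [0.4 0.2 0.8] w 60.2
```

Emit:
play_rows --moves '[-0.01,0.007,0.05,0,0,0,0.06,-0.01,0.007,0.08,0,0,0,0.06,-0.01,0.007,0.094,0,0,0,0.06,-0.01,0.007,0.094,0,0,0,0.06,-0.01,0.007,0.094,0,0,0,0.06]'

```text
clock: 3.08
eef_pos: [481.2, -333.2, 237.7]
ee_rot: [0.859, 0.512, 0.0, 0.001]
ft_force: [-0.2, -0.1, -0.5]
grip_width: 60.2
grip_force: 0.0
```

```bash
python3 go.py 480 -331.8 235 -28.5
```

```text
t 3.08 [ 481.2 -333.2  237.7] shift m [ 0.0007 -0.0018  0.0027] turn [0.0023 0.0006 0.0012] F [-0.2 -0.1 -0.5] w 60.2
```

Emit:
play_rows --moves '[0,-0.002,0.002,0,0,0,0.005,0,-0.002,0.002,0,0,0,0.005,0,-0.002,0.002,0,0,0,0.005,0,-0.002,0.002,0,0,0,0.005,0,-0.002,0.002,0,0,0,0.005,0,-0.002,0.002,0,0,0,0.005]' --force 5

```text
clock: 3.82
eef_pos: [478.6, -332.3, 234.2]
ee_rot: [0.859, 0.512, -0.0, 0.0]
ft_force: [-0.5, 0.8, -0.1]
grip_width: 14.0
grip_force: 5.0
```

Emit:
play_rows --moves '[0,0.008,0,0,0,0,0.005,0,0.016,0,0,0,0,0.005,0,0.024,0,0,0,0,0.005,0,0.031,0,0,0,0,0.005,0,0.031,0,0,0,0,0.005,0,0.031,0,0,0,0,0.005]'

```text
clock: 4.58
eef_pos: [506.4, -347.1, 234.3]
ee_rot: [0.859, 0.512, 0.0, 0.0]
ft_force: [2.1, 1.7, -0.4]
grip_width: 14.2
grip_force: 5.0
```

Emit:
play_rows --moves '[0,0,0,0,0,0,0.03,0,0,0,0,0,0,0.06,0,0,0,0,0,0,0.06,0,0,-0.05,0,0,0,0.06,0,0,-0.1,0,0,0,0.06,0,0,-0.1,0,0,0,0.06,0,0,-0.1,0,0,0,0.06]'

```text
clock: 5.45
eef_pos: [505.5, -346.8, 333.7]
ee_rot: [0.859, 0.511, -0.0, -0.0]
ft_force: [0.5, 0.6, -1.3]
grip_width: 60.0
grip_force: 0.0
```

```bash
python3 - <<'E'
from workcell import telemetry, vision
import cv2,pickle
from h import *
np.set_printoptions(precision=1,suppress=True)
s=telemetry.sense();c=vision.capture("wrist");t=vision.capture("top");pickle.dump((s,c,t),open("v2.pkl","wb"));print(s["eef_pos"])
a=cv2.resize(c["img"][130:270,230:470],None,fx=3,fy=3);b=cv2.resize(t["img"][200:290,440:530],None,fx=3,fy=3)
cv2.imwrite("pics/w2.png",a)
C=np.array([494.3,-339.6,208]);th=np.radians(-118.5);Mi=np.array([[np.cos(th),np.sin(th),0],[-np.sin(th),np.cos(th),0]])
H,S,V=cv2.split(cv2.cvtColor(c["img"],cv2.COLOR_BGR2HSV))
for ar,ce,m in blobs((abs(H.astype(int)-60)<20)&(S>100)&(V>70),40):print("arrow",ar,ce,(onz(c,ce,208,s)-C)@Mi.T)
E
```

```text
[ 505.5 -346.8  333.7]
arrow 160 [322.6 166.7] [[-27.4  13.4]]
```

View pics/w2.png

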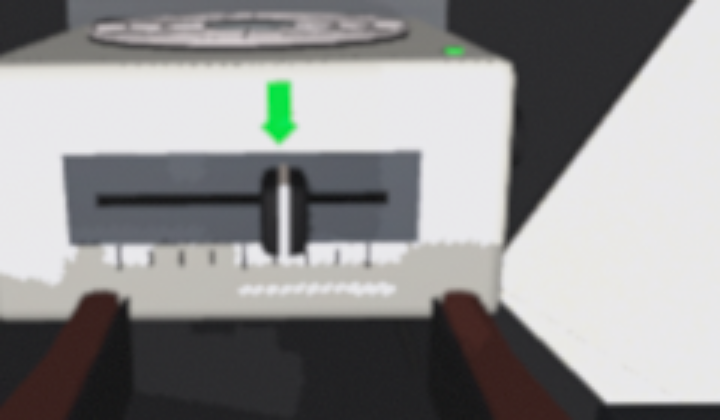

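The crop shows the arrow tip at (279,143) and the cap's white line at x≈284, so they are nearly aligned. I'll get the number.

```bash
python3 - <<'E'
import pickle
from h import *
np.set_printoptions(precision=1,suppress=True)
s,c,t=pickle.load(open("v2.pkl","rb"));V=c["img"].max(2).astype(float)
C=np.array([494.3,-339.6,208]);th=np.radians(-118.5);Mi=np.array([[np.cos(th),np.sin(th),0],[-np.sin(th),np.cos(th),0]])
for r in(200,203,206):
    w=np.clip(V[r,318:332]-70,0,None);u=(w*np.arange(318,332)).sum()/w.sum();print(r,u,(onz(c,[u,r],235,s)-C)@Mi.T)
E
python3 go.py 553 100 300 57.2
```

```text
200 324.1371115173675 [[-3.4 14.8]]
203 324.2136105860113 [[-0.7 14.9]]
206 324.2083333333333 [[ 2.  14.9]]
t 5.55 [ 505.  -346.4  332.4] shift m [ 0.4152 -0.1706  0.0332] turn [-0.0021 -0.0027 -1.4954] F [-0.4 -1.3 -1.1] w 60.1
```

About 1.2 mm past the arrow. I'll regrip and correct it.

Emit:
play_rows --moves '[0,0,0.05,0,0,0,0.06,0,0,0.09,0,0,0,0.06,0,0,0.1,0,0,0,0.06,0,0,0.1,0,0,0,0.03,0,0,0.1,0,0,0,0.005,0,0,0.1,0,0,0,0.005,0,-0.0013,0.1,0,0,0,0.005,0,-0.0013,0.1,0,0,0,0.005]'

```text
clock: 6.55
eef_pos: [504.9, -346.5, 234.6]
ee_rot: [0.859, 0.511, 0.0, 0.0]
ft_force: [0.5, -0.3, 0.0]
grip_width: 14.0
grip_force: 5.0
```

Emit:
play_rows --moves '[0,0,0,0,0,0,0.005,0,0,0,0,0,0,0.005,0,0,0,0,0,0,0.03,0,0,0,0,0,0,0.06,0,0,-0.05,0,0,0,0.06,0,0,-0.1,0,0,0,0.06,0,0,-0.1,0,0,0,0.06,0,0,-0.1,0,0,0,0.06]'

```text
clock: 7.55
eef_pos: [504.3, -346.1, 333.6]
ee_rot: [0.859, 0.511, -0.0, -0.0]
ft_force: [0.1, 0.1, 0.2]
grip_width: 60.0
grip_force: 0.0
```

```bash
python3 - <<'E'
import pickle
from workcell import telemetry, vision
from h import *
np.set_printoptions(precision=1,suppress=True)
s=telemetry.sense();c=vision.capture("wrist");V=c["img"].max(2).astype(float)
C=np.array([494.3,-339.6,208]);th=np.radians(-118.5);Mi=np.array([[np.cos(th),np.sin(th),0],[-np.sin(th),np.cos(th),0]])
H,S,_=cv2.split(cv2.cvtColor(c["img"],cv2.COLOR_BGR2HSV))
for ar,ce,m in blobs((abs(H.astype(int)-60)<20)&(S>100)&(V>70),40):print("arrow",ar,ce,(onz(c,ce,208,s)-C)@Mi.T)
u0=int(round(ce[0]))
for r in(200,203,206):
    w=np.clip(V[r,u0-6:u0+8]-70,0,None);u=(w*np.arange(u0-6,u0+8)).sum()/w.sum();print(r,u,(onz(c,[u,r],235,s)-C)@Mi.T)
E
python3 go.py 553 100 300 57.2
```

```text
arrow 155 [324.1 166.9] [[-27.4  13.5]]
200 323.95081967213116 [[-3.5 13.3]]
203 324.0094517958412 [[-0.8 13.3]]
206 324.05058365758754 [[ 1.8 13.4]]
t 7.6 [ 504.  -345.8  332.7] shift m [ 0.4152 -0.1694  0.0333] turn [-0.0017 -0.0022 -1.4953] F [-0.8 -0.3 -0. ] w 60.0
```

The cap is at 13.3 and the arrow at 13.5, so the slider is set. Next is the tray.

Emit:
play_rows --moves '[0.415,-0.169,0.033,0,0,-1.495,0.06,0.415,-0.169,0.033,0,0,-1.495,0.06,0.415,-0.169,0.033,0,0,-1.495,0.06,0.415,-0.169,0.033,0,0,-1.495,0.06,0.415,-0.169,0.033,0,0,-1.495,0.06,0.415,-0.169,0.033,0,0,-1.495,0.06,0.415,-0.169,0.033,0,0,-1.495,0.06,0.415,-0.169,0.033,0,0,-1.495,0.06]'

```text
clock: 8.6
eef_pos: [552.5, 102.8, 298.7]
ee_rot: [0.278, 0.961, -0.0, -0.002]
ft_force: [0.0, -0.7, 0.6]
grip_width: 60.2
grip_force: 0.0
```

```bash
python3 go.py 553 100 240 57.2
```

```text
t 8.6 [552.5 102.8 298.7] shift m [-0.0021 -0.002   0.0587] turn [-0.0017 -0.0041  0.0099] F [ 0.  -0.7  0.6] w 60.2
```

Emit:
play_rows --moves '[0,0,0.05,0,0,0,0.06,0,0,0.06,0,0,0,0.06,0,0,0.06,0,0,0,0.06,0,0,0.06,0,0,0,0.06]'

```text
clock: 9.1
eef_pos: [554.8, 98.7, 242.3]
ee_rot: [0.283, 0.959, 0.0, 0.001]
ft_force: [0.0, -0.4, -0.1]
grip_width: 60.2
grip_force: 0.0
```

```bash
python3 - <<'E'
from workcell import telemetry, vision
import pickle
from h import *
np.set_printoptions(precision=1,suppress=True)
s=telemetry.sense();c=vision.capture("wrist");pickle.dump((s,c),open("v3.pkl","wb"));print(s["eef_pos"])
cv2.imwrite("pics/w3.png",c["img"])
H,S,V=cv2.split(cv2.cvtColor(c["img"],cv2.COLOR_BGR2HSV))
for a,ce,m in blobs((S<60)&(V>120),60):print("white",a,ce,onz(c,ce,17,s))
for a,ce,m in blobs((abs(H.astype(int)-110)<15)&(S>150)&(V>60),300):
    r=cv2.minAreaRect(np.argwhere(m)[:,::-1].astype(np.float32));p=onz(c,cv2.boxPoints(r),9,s);print("blue",a,ce,p.mean(0),np.linalg.norm(np.diff(p,axis=0),axis=1))
E
```

```text
[554.8  98.7 242.3]
white 2872 [521.   34.6] [[540.  377.1  17. ]]
white 62 [550.6  38.7] [[562.4 405.   17. ]]
white 60 [538.9  52.3] [[568.6 387.7  17. ]]
white 242 [322.6 137.2] [[514.7 123.7  17. ]]
white 1669 [500.4 204.8] [[716.2 274.4  17. ]]
white 192 [322.9 206.8] [[590.6  75.1  17. ]]
white 3141 [ 38.  256.2] [[ 433.5 -304.1   17. ]]
white 1175 [624.1 268. ] [[905.1 390.2  17. ]]
white 1083 [ 69.2 308.8] [[ 519.3 -331.2   17. ]]
white 6853 [323.7 310. ] [[725.4 -10.6  17. ]]
white 5129 [520.2 318.1] [[900.  229.3  17. ]]
white 802 [325.2 350.1] [[788.2 -48.2  17. ]]
blue 1843 [313.8 188.2] [560.7  90.7   9. ] [ 61.8 107.3  66.8]
blue 551 [576.5 244.5] [847.3 354.3   9. ] [47.1 72.5 48.6]
```

View pics/w3.png

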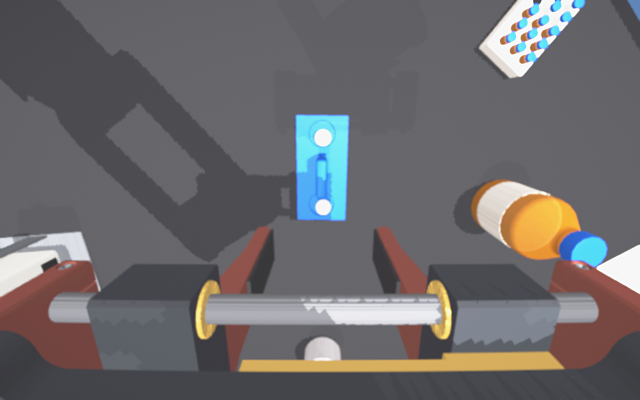

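The wrist view shows the tray at columns 296–348 and rows 115–220, the balls at (323,137) and (323,207), and the handle edge-on at column 322, in line with the jaws.

```bash
python3 - <<'E'
import pickle
from h import *
np.set_printoptions(precision=1,suppress=True)
s,c=pickle.load(open("v3.pkl","rb"))
p=onz(c,[(296,115),(349,116),(348,220),(297,219)],9,s);print(p,p.mean(0),np.linalg.norm(np.diff(p,axis=0),axis=1))
print(np.degrees(np.arctan2(*(p[2]-p[1])[[1,0]])))
H,S,V=cv2.split(cv2.cvtColor(c["img"],cv2.COLOR_BGR2HSV));print(V[165,300:345])
E
python3 go.py 552.5 99.2 120 57.3;python3 go.py 552.5 99.2 48 57.3
```

```text
[[474.7 110.4   9. ]
 [511.3 164.8   9. ]
 [627.2  92.2   9. ]
 [588.3  34.6   9. ]] [550.4 100.5   9. ] [ 65.5 136.8  69.5]
-32.02453769331143
[247 247 247 247 247 247 247 247 247 247 247 247 247 247 247 247 247 247
 247 247 247 247 247 247 247 247 247 247 247 247 247 247 247 247 247 247
 247 247 247 247 247 247 247 247 247]
t 9.15 [555.   98.7 242.6] shift m [ 0.0026 -0.0011  0.1226] turn [ 0.0012  0.0019 -0.0028] F [-0.6  0.9  0.6] w 59.9
t 9.15 [555.   98.7 242.6] shift m [ 0.0028 -0.0012  0.1946] turn [ 0.0012  0.0019 -0.0028] F [-0.6  0.9  0.6] w 59.9
```

Emit:
play_rows --moves '[0.003,-0.001,0.06,0,0,0,0.06,0.003,-0.001,0.11,0,0,0,0.06,0.003,-0.001,0.15,0,0,0,0.06,0.003,-0.001,0.18,0,0,0,0.06,0.003,-0.001,0.189,0,0,0,0.06,0.003,-0.001,0.189,0,0,0,0.06,0.003,-0.001,0.189,0,0,0,0.04]'

```text
clock: 10.02
eef_pos: [552.3, 99.8, 53.8]
ee_rot: [0.283, 0.959, 0.0, 0.001]
ft_force: [-0.0, -0.4, -0.1]
grip_width: 53.1
grip_force: 0.0
```

```bash
python3 go.py 551.5 99.8 53 57.3
```

```text
t 10.03 [552.3  99.8  53.8] shift m [ 0.0007 -0.0004  0.0008] turn [ 0.0016  0.0023 -0.0022] F [-0.  -0.4 -0.1] w 53.1
```

Emit:
play_rows --moves '[0,0,0,0,0,0,0.035,0,0,0,0,0,0,0.027,0,0,0,0,0,0,0.02,0,0,0,0,0,0,0.016,0,0,0,0,0,0,0.013,0,0,0,0,0,0,0.011,0,0,0,0,0,0,0.009,0,0,0,0,0,0,0.006]' --force 8

```text
clock: 11.02
eef_pos: [550.8, 99.6, 52.2]
ee_rot: [0.282, 0.959, -0.0, -0.0]
ft_force: [-1.4, -1.2, 1.3]
grip_width: 12.0
grip_force: 8.0
```

Emit:
play_rows --moves '[0,0,0,0,0,0,0.004,0,0,0,0,0,0,0.002,0,0,0,0,0,0,0.002,0,0,0,0,0,0,0.002]' --force 30

```text
clock: 11.52
eef_pos: [550.9, 99.8, 52.2]
ee_rot: [0.282, 0.959, -0.0, -0.0]
ft_force: [-0.4, -1.5, -0.2]
grip_width: 11.7
grip_force: 30.0
```

Emit:
play_rows --moves '[0,0,-0.001,0,0,0,0.002,0,0,-0.004,0,0,0,0.002,0,0,-0.009,0,0,0,0.002,0,0,-0.015,0,0,0,0.002,0,0,-0.021,0,0,0,0.002,0,0,-0.026,0,0,0,0.002,0,0,-0.029,0,0,0,0.002,0,0,-0.03,0,0,0,0.002]'

```text
clock: 12.52
eef_pos: [551.0, 99.7, 82.4]
ee_rot: [0.283, 0.959, 0.0, 0.0]
ft_force: [-0.6, 0.2, -1.4]
grip_width: 12.0
grip_force: 30.0
```

```bash
python3 - <<'E'
from workcell import telemetry, vision
from h import *
np.set_printoptions(precision=1,suppress=True)
s=telemetry.sense();c=vision.capture("wrist");print(s["eef_pos"],s["ft_force"],s["moment"])
cv2.imwrite("pics/w4.png",c["img"][50:300,200:450])
E
python3 go.py 586.9 -170.2 151 57.3
```

```text
[551.   99.7  82.4] [-0.6  0.2 -1.4] [-0. -0. -0.]
t 12.57 [551.   99.8  82.4] shift m [-0.1765 -0.2074 -0.0686] turn [ 0.0001  0.0002 -0.002 ] F [ 0.4 -0.2 -1.5] w 11.8
```

View pics/w4.png

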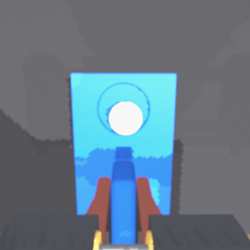

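Ball A sits in its pocket and the tray is level. I'll carry it slowly.

Emit:
play_rows --moves '[-0.0005,-0.0006,-0.0002,0,0,0,0.002,-0.0018,-0.0021,-0.0007,0,0,0,0.002,-0.0037,-0.0044,-0.0014,0,0,0,0.002,-0.0064,-0.0075,-0.0025,0,0,0,0.002,-0.0097,-0.0114,-0.0038,0,0,0,0.002,-0.0138,-0.0162,-0.0054,0,0,0,0.002,-0.0184,-0.0216,-0.0071,0,0,0,0.002,-0.0233,-0.0274,-0.0091,0,0,0,0.002]'

```text
clock: 13.58
eef_pos: [555.8, 63.5, 91.4]
ee_rot: [0.283, 0.959, -0.0, 0.0]
ft_force: [0.7, -0.2, -1.2]
grip_width: 11.9
grip_force: 30.0
```

Emit:
play_rows --moves '[-0.0053,-0.0062,-0.0021,0,0,0,0.002,-0.0106,-0.0124,-0.0042,0,0,0,0.002,-0.0159,-0.0186,-0.0063,0,0,0,0.002,-0.0212,-0.0248,-0.0084,0,0,0,0.002,-0.0265,-0.031,-0.0105,0,0,0,0.002,-0.0318,-0.0372,-0.0126,0,0,0,0.002,-0.0371,-0.0434,-0.0147,0,0,0,0.002,-0.0424,-0.0496,-0.0168,0,0,0,0.002]'

```text
clock: 14.58
eef_pos: [564.5, -1.1, 108.2]
ee_rot: [0.283, 0.959, -0.0, -0.0]
ft_force: [-0.0, -0.0, -1.7]
grip_width: 12.0
grip_force: 30.0
```

Emit:
play_rows --moves '[-0.0053,-0.0062,-0.0021,0,0,0,0.002,-0.0106,-0.0124,-0.0042,0,0,0,0.002,-0.0159,-0.0186,-0.0063,0,0,0,0.002,-0.0212,-0.0248,-0.0084,0,0,0,0.002,-0.0265,-0.031,-0.0105,0,0,0,0.002,-0.0318,-0.0372,-0.0126,0,0,0,0.002,-0.0371,-0.0434,-0.0147,0,0,0,0.002,-0.0424,-0.0496,-0.0168,0,0,0,0.002]'

```text
clock: 15.58
eef_pos: [573.2, -65.7, 125.0]
ee_rot: [0.282, 0.959, -0.0, -0.0]
ft_force: [0.2, 0.3, -1.9]
grip_width: 11.8
grip_force: 30.0
```

Emit:
play_rows --moves '[-0.0053,-0.0062,-0.0021,0,0,0,0.002,-0.0106,-0.0124,-0.0042,0,0,0,0.002,-0.0159,-0.0186,-0.0063,0,0,0,0.002,-0.0212,-0.0248,-0.0084,0,0,0,0.002,-0.0265,-0.031,-0.0105,0,0,0,0.002,-0.0316,-0.037,-0.0125,0,0,0,0.002,-0.0362,-0.0423,-0.0143,0,0,0,0.002,-0.0402,-0.047,-0.0159,0,0,0,0.002]'

```text
clock: 16.58
eef_pos: [581.6, -127.0, 140.9]
ee_rot: [0.283, 0.959, -0.0, 0.0]
ft_force: [0.4, 0.2, -2.0]
grip_width: 11.7
grip_force: 30.0
```

```bash
python3 go.py 586.9 -170.2 151 57.3
```

```text
t 16.57 [ 581.6 -127.   140.9] shift m [-0.0279 -0.0334 -0.0101] turn [-0.0001  0.     -0.0021] F [ 0.4  0.2 -2. ] w 11.7
```

Emit:
play_rows --moves '[-0.0034,-0.0041,-0.0012,0,0,0,0.002,-0.0067,-0.008,-0.0024,0,0,0,0.002,-0.0098,-0.0117,-0.0035,0,0,0,0.002,-0.0128,-0.0153,-0.0046,0,0,0,0.002,-0.0156,-0.0187,-0.0056,0,0,0,0.002,-0.0182,-0.0218,-0.0066,0,0,0,0.002,-0.0204,-0.0244,-0.0074,0,0,0,0.002,-0.0222,-0.0265,-0.008,0,0,0,0.002]'

```text
clock: 17.58
eef_pos: [585.8, -161.0, 148.8]
ee_rot: [0.283, 0.959, -0.0, -0.0]
ft_force: [-0.9, -0.1, -1.1]
grip_width: 11.9
grip_force: 30.0
```

Emit:
play_rows --moves '[-0.0014,-0.0017,-0.0005,0,0,0,0.002,-0.0025,-0.003,-0.0009,0,0,0,0.002,-0.0034,-0.004,-0.0012,0,0,0,0.002,-0.004,-0.0047,-0.0014,0,0,0,0.002,-0.0042,-0.005,-0.0015,0,0,0,0.002,-0.0042,-0.005,-0.0015,0,0,0,0.002,-0.0042,-0.005,-0.0015,0,0,0,0.002]'

```text
clock: 18.45
eef_pos: [586.6, -167.2, 150.3]
ee_rot: [0.282, 0.959, -0.0, -0.0]
ft_force: [0.3, -0.3, -1.9]
grip_width: 11.8
grip_force: 30.0
```

```bash
python3 go.py 586.9 -170.2 151 57.3; python3 - <<'E'
from workcell import vision
from h import *
np.set_printoptions(precision=1,suppress=True)
a=vision.capture("top");b=vision.capture("scene");
cv2.imwrite("pics/f.png",np.vstack([cv2.resize(a["img"][180:300,320:530],(504,288)),cv2.resize(b["img"][100:230,220:440],(504,298))]))
for c in(a,b):
    H,S,V=cv2.split(cv2.cvtColor(c["img"],cv2.COLOR_BGR2HSV))
    P=proj(c,[586.9,-170.2,115])[0];print("proj",P)
    for ar,ce,m in blobs((S<60)&(V>140),8):
        if abs(ce-P).max()<50 and ar<400:print("white",ar,ce,onz(c,ce,115))
E
```

```text
t 18.45 [ 586.6 -167.2  150.3] shift m [-0.0019 -0.0023 -0.0007] turn [-0.0001 -0.     -0.002 ] F [ 0.3 -0.3 -1.9] w 11.8
proj [401.  206.1]
white 10 [386.6 220.1] [[ 553.2 -135.7  115. ]]
white 18 [447.1 241.2] [[ 504.7 -277.7  115. ]]
proj [284.2 176.8]
white 357 [263.3 133.8] [[ 484.1 -479.7  115. ]]
white 170 [299.9 165.4] [[ 503.4 -201.8  115. ]]
white 24 [270.9 176.8] [[ 623. -195.  115.]]
```

View pics/f.png

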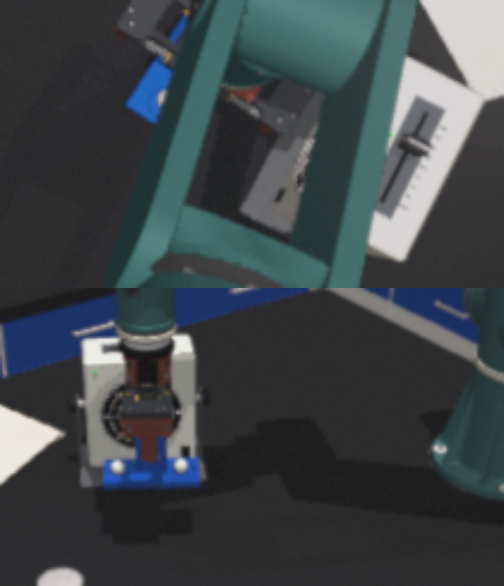

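The lower half of the picture (scene view) shows both balls in their pockets on a level tray in front of the outlet. The left ball's ray meets z=115 at (623,-195), against an expected (625,-192). One last small trim remains.

Emit:
play_rows --moves '[-0.0005,-0.0006,-0.0002,0,0,0,0.002,-0.0011,-0.0013,-0.0004,0,0,0,0.002,-0.0016,-0.0019,-0.0006,0,0,0,0.002,-0.0019,-0.0023,-0.0007,0,0,0,0.002,-0.0019,-0.0023,-0.0007,0,0,0,0.002,-0.0019,-0.0023,-0.0007,0,0,0,0.002,-0.0019,-0.0023,-0.0007,0,0,0,0.002]'

```text
clock: 19.42
eef_pos: [586.9, -170.2, 151.0]
ee_rot: [0.282, 0.959, -0.0, -0.0]
ft_force: [-0.1, -0.0, -1.7]
grip_width: 11.7
grip_force: 30.0
```

```bash
python3 go.py 586.9 -170.2 151 57.3; python3 -c "
from workcell import sign_off
print(sign_off())"
```

```text
t 19.43 [ 586.9 -170.2  151. ] shift m [ 0. -0.  0.] turn [-0.0001 -0.0001 -0.002 ] F [-0.1 -0.  -1.7] w 11.7
the job is handed in; nothing more can be done
None
```

I handed the job in at 19.4 s: the fan slider stands at the green arrow (0.2 mm apart as measured), and the arm still holds the tray level with both balls in their pockets, 150 mm straight in front of the outlet and at its middle height; the jar, rack and bottle were not touched.

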